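# Lay the divider bar in the food warmer and shut its lid

### The arm

A 6-joint arm with a two-finger parallel gripper is mounted at the origin on the work surface. World frame = base frame: x ahead of the robot, y to its left, z up, the work surface at z = 0. Lengths are in mm, angles in rad, forces in N, time in s.
With the tool pointing down it reaches from about 400 to 825 mm from the base axis. Payload 7 kg.
Tool frame: the origin (TCP) lies on the mounting face of the last link; the fingertips stand 173 mm ahead of it and the grasp point (between the pads) lies 155 mm ahead of it (tcp_to_tips is the z of the fingertips in the tool frame, in mm); z points along the fingers, y is the line along which they close (so a half turn about z gives the same grasp; the last joint's range is limited). The gripper opens to 85 mm and grips with 20 to 120 N. Pads are 22 mm wide; open, the fingers measure 114 mm over their backs; the gripper's body (76 mm by 85 mm) begins 54 mm behind the grasp point. The pads swing forward as they close: fully open they stand 13 mm farther back than shut.
Start: joints at [0.288, 0.359, 0.012, 0, -1.224, -0.288], TCP at [674.979, -0.018, 404.702] pointing down, gripper open.
Joint ranges: [-3.07, 3.07], [-1.43, 2.12], [-1.02, 1.25], [-3.03, 1.67], [-3.05, -0], [-3.03, 3.03]. Speed limits (rad/s): [2.39, 2.39, 3.01, 3.14, 3.14, 3.14].

### API

Orientations are given as a unit quaternion [w, x, y, z].
In Python, from rig import get_state, snapshot, camera_model, finish_job, tcp_to_tips gives the robot as it stands.
- The arm moves only by the shell command python3 -m inch 'ROWS' [OPENING]. ROWS is JSON, a list that holds one entry, the list of rows, each a list of 6 numbers: the shift along the tool's x, y, z scaled (see below), then the turn, a rotation vector about the tool's x, y, z scaled (see below). A call has exactly 8 rows; each row shifts and turns the commanded pose from where the row before left it, along the tool's axes as they then stand; what a row does not reach is not made up. The controller multiplies each number of a shift by 0.025 m and each number of a turn by pi rad. A row lasts 1/12 s, in which the tool goes at most 41.7 mm and 7.16 degrees, less where a joint would pass 70% of its speed; a pose out of reach is approached as far as the arm can. A call with a number of a shift or a turn outside -1 to 1 is refused whole. A call with a gripper value outside its range is refused whole. OPENING is the opening, from -1 (shut) to 1 (fully open), set as the call begins (- or left out, the last holds). The fingers move at their own pace and stop on an object; the grip force is fixed at half the most. Time passes only in rows, so rows that do not move let the fingers close, or fill a call up. It gives the time, the measured TCP pose, the force, the opening and the grip force at its end, in the units of the state.
- get_state(): the state, without advancing time (a new reading comes with each control period).
- snapshot(name): name is "scene" or "side" or "wrist"; returns (picture, depth): 384x512x3 uint8, red, green, blue; 384x512 float32, mm along the optical axis (not along the pixel's ray), 0 where there is no reading.
- camera_model(name): a dict with "camera_matrix" (3x3 intrinsics, pixels), "rvec" (rotation vector, rad) and "tvec" (3), from world to camera coordinates, as OpenCV has them; the wrist camera has in their place "hand_eye" (4x4, takes a point from camera to tool coordinates, whose origin is the TCP and whose axes are the flange's). Camera axes: x right, y down, z forward; pixel columns grow to the right and rows downward; lengths in mm; the calibration is good to about 2 mm. The wrist camera is an equidistant fisheye: a pixel r from the principal point sees the ray r / f radians off the axis. A picture is of the moment at which its call begins: read the wrist's pose just before it. camera_model takes no time and is no camera call.
- finish_job(): hands the job in; it is judged then, once.
The state is a dict: "t": time; "qpos": joint angles; "qvel": joint speeds; "effort": joint torques, N m; "tool_pos": TCP position; "tool_rot": TCP orientation; "contact_force": force on the tool from outside, world axes, zero at the start; "ft_torque": the same for the moment, N m; "grip_width": finger opening in mm; "gripper_force": force on a finger pad.
Only numpy, scipy, OpenCV 4.12 (cv2) and the standard library are available. Lean on these libraries where they do the work, as an engineer would, in place of code of your own. Each camera call takes 0.05 s, during which the arm holds its last target. There are 200 camera calls.

### The job

Get the small food warmer ready to preheat: take the divider bar off the spare pan and lay it across the warmer's open well, in under the half-raised lid, so that one end lies down in the notch of the front wall and the other in the notch of the back wall. Let go of the bar, then press the lid down past its catch until it is fully shut. Do not knock over the oil bottle or the pepper mill.

Things in the scene. Friction and masses are not known exactly. Their poses are not given: they have to be found in the camera images.
- bar: Divider bar, straight rectangular bar 186 long (its x) x 26 wide (its y) x 20 high (its z) mm, 0.3 kg, steel with a red 60 mm middle section flush with the rest. Origin at its centre. Its two ends and its faces are alike. It starts lying flat across the rims of the spare pan, roughly along the pan's x.
- spare_pan: Open steel pan the bar starts on, 160 (x) x 150 (y) x 70 mm high outside, walls 4 mm, empty, loose, 1.1 kg. Origin at the centre of its underside. It stands to the left of the warmer, beside a lidded pan of the same size (either may be the nearer one).
- warmer: Fixed metal food warmer. Origin on the table under the centre of its open well; x runs from front wall (red knobs, at the robot's left) to back wall. Rim 100 mm up. Well 150 (x) x 210 (y) mm, floor 25 mm up. Front wall x -105 to -75, back wall 75 to 120 mm. With the bar in both notches its centre is 88 mm above this origin (up to 6 mm off along x, 4 along y).
- notch_front (a point): Centre of the floor of the front wall's notch, 87 mm in front of the warmer's origin, 78 mm up. Notch 34 mm wide in y, 24 mm long in x, 22 mm deep below the rim, open to the well; outside it is closed by a stop only 10 mm high.
- notch_back (a point): Centre of the floor of the back wall's notch, 87 mm behind the warmer's origin, 78 mm up. Same size, closed behind by the full wall.
- lid (a joint): Lid angle in rad: 0 fully shut, opening up and back to 0.95 at most, where it still overhangs the well; starts at 0.86 to 0.95. The stiff hinge stays where it is left. Near 0.06 a spring catch at the front stops it; about 8 N at the front edge pushes it past, and the catch then holds it shut.
- lid_hinge (a point): Middle of the lid's hinge axis, which runs along the warmer's y at the back edge of the rim (120 mm behind the warmer's origin, 100 mm up).
- lid_edge (a point): Middle of the front edge of the lid's upper face. The lid is a flat steel plate 245 mm long from the hinge, 234 wide, 8 thick, its lower face in the plane of the hinge axis. A red grip strip 110 mm wide, 12 thick extends 17 mm farther in front. Under the front edge, at the warmer's y = +75 mm, hangs a brass catch pin, 19 mm deep.
- oil_bottle: Green oil bottle standing near the warmer, 60 mm across, 200 mm high. Origin at the centre of its underside.
- mill: Dark wooden pepper mill standing near the warmer, 58 mm across, 170 mm high. Origin at the centre of its underside.
Mind the look-alikes: they are no part of the job. Of the things shaped like the bar, the bare steel one is meant.

How it is judged (in metres and radians):
On the way, in this order (a step that is already met when the one before it is completed fails the run):
1. The bar lies in both notches of the warmer and is let go (x of bar in the frame of warmer between -0.013 and 0.013 m and y of bar in the frame of warmer between -0.008 and 0.008 m and z of bar in the frame of warmer between 0.083 and 0.0925 m and angle between the x axis of bar and the x axis of warmer, either way round below 0.08 rad and angle between the z axis of bar and the z axis of warmer, either way round below 0.06 rad and contact force between the fingers and bar below 0.3 N), for 0.2 s.
2. The lid is pressed shut past its catch (value of joint lid below 0.015 rad), for 0.2 s.
At the end, for the whole second after the job is handed in: The bar lies at rest and released in both notches (centre within 13 mm along and 8 mm across of the middle of the well, no more than 4.5 mm above fully seated, along the warmer's x within 0.08 rad, flat within 0.06 rad), and the lid is shut past its catch (below 0.015 rad) (all of step 1 and value of joint lid below 0.015 rad and linear speed of bar below 0.02 m/s); the robot touches nothing.
It fails at once if The oil bottle is knocked over (angle between oil_bottle's own z axis and vertical above 0.5 rad).
It fails at once if The pepper mill is knocked over (angle between mill's own z axis and vertical above 0.5 rad).
It also fails if it takes over 67 s, if anything falls off the work surface, if the arm or the gripper's body presses on something with over 40 N, if the wrist force passes 120 N, or if a joint passes its speed limit or range.

## Working session

There is one attempt and no reset: what is moved stays moved. The work goes in short steps, Python scripts to look and compute and a shell command to move; the robot and the scene stay as the last step left them, time stands still between calls to the robot, and variables do not carry over. Pictures are saved under pics/ and viewed, at most 10 in all, crops included, and the job is handed in when it is done.

```bash
mkdir -p pics; ls
cat > h.py <<'E'
import numpy as np, cv2, json
from rig import *
from scipy.spatial.transform import Rotation as R
def snap(n):
    s=get_state(); p,d=snapshot(n); np.savez(f'{n}.npz',p=p,d=d,pos=s['tool_pos'],rot=s['tool_rot']); return p,d,s
def world(n,uv):
    z=np.load(n+'.npz'); c=camera_model(n); K=np.array(c['camera_matrix']); out=[]
    for u,v in uv:
        d=z['d'][int(v),int(u)]
        if n=='wrist':
            x=(u-K[0,2])/K[0,0]; y=(v-K[1,2])/K[1,1]; r=np.hypot(x,y)+1e-9
            q=np.array([x/r*np.tan(r)*d,y/r*np.tan(r)*d,d,1]); q=(np.array(c['hand_eye'])@q)[:3]
            w=z['rot']; out.append(R.from_quat([w[1],w[2],w[3],w[0]]).apply(q)+z['pos'])
        else:
            q=np.array([(u-K[0,2])/K[0,0]*d,(v-K[1,2])/K[1,1]*d,d])
            M=cv2.Rodrigues(np.array(c['rvec'],float))[0]; out.append(M.T@(q-np.array(c['tvec']).ravel()))
    return np.array(out)
E
python3 - <<'E'
from h import *
print(get_state())
p,_,_=snap('scene'); q,_,_=snap('side')
cv2.imwrite('pics/a.png',cv2.resize(p[:,:,::-1],(800,600),interpolation=cv2.INTER_CUBIC))
cv2.imwrite('pics/b.png',cv2.resize(q[:,:,::-1],(800,600),interpolation=cv2.INTER_CUBIC))
for n in ('scene','side'):
  c=camera_model(n);M=cv2.Rodrigues(np.array(c['rvec'],float))[0];print(n,-M.T@np.array(c['tvec']).ravel())
print(camera_model('wrist'))
E
```

```text
pics
{'t': 0.0, 'qpos': array([ 2.88051642e-01,  3.59405114e-01,  1.10630129e-02, -3.63761580e-04,
       -1.22408084e+00, -2.88071459e-01]), 'qvel': array([ 0.00206243,  0.00034978, -0.00137997,  0.0005724 , -0.00017813,
       -0.00161054]), 'effort': array([ 2.55543900e-04, -5.83324420e+01,  2.93422562e+01,  6.93659976e+00,
       -6.00149287e-03, -1.14765509e-06]), 'tool_pos': array([ 6.74811444e+02, -2.92078132e-02,  4.03750998e+02]), 'tool_rot': array([-6.33196164e-04, -7.07055728e-01,  7.07157343e-01,  5.38309581e-04]), 'contact_force': array([ 0.24555456, -0.04580217, -0.17561238]), 'ft_torque': array([0.01751176, 0.03892456, 0.00747257]), 'gripper_force': 0.0, 'grip_width': 85.20427963104989}
scene [1139.24921002  458.70140696 1066.84636473]
side [ 494.89320774  754.71320479 1006.73472088]
{'camera_matrix': array([[297.31863964,   0.        , 255.02292003],
       [  0.        , 297.31863964, 186.70263377],
       [  0.        ,   0.        ,   1.        ]]), 'hand_eye': array([[-3.01957227e-04, -9.64964614e-01, -2.62379883e-01,
         6.51619817e+01],
       [ 9.99999526e-01, -4.83955069e-05, -9.72853291e-04,
         5.89090707e-01],
       [ 9.26070993e-04, -2.62380052e-01,  9.64964171e-01,
         3.08029184e+01],
       [ 0.00000000e+00,  0.00000000e+00,  0.00000000e+00,
         1.00000000e+00]])}
```

View pics/a.png

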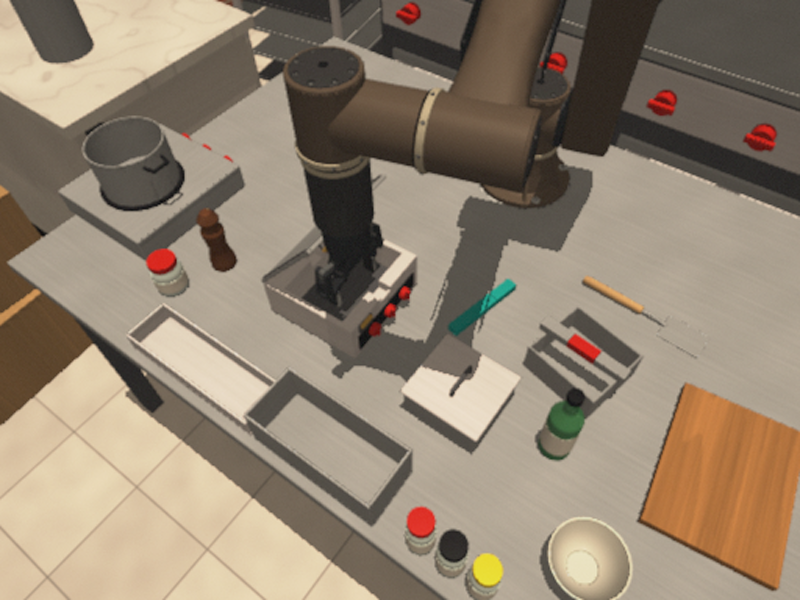

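View pics/b.png

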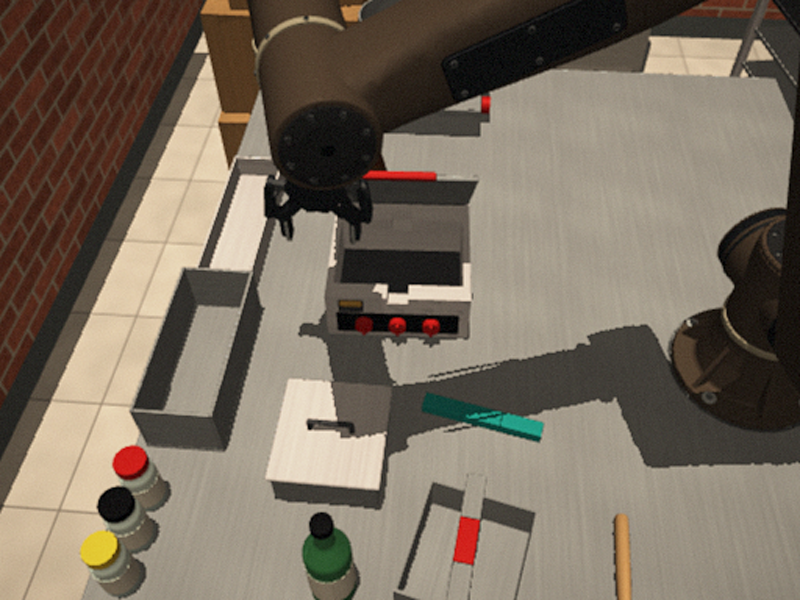

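The scene picture shows the warmer at (345,290) with its lid at the back (side view 420,185) and front notch at side (398,293). The bar with the red middle is at scene (585,348), side (467,540), lying on the spare pan. The bottle is at scene (562,430), the mill at (220,245). Next I'll measure from the point clouds.

```bash
cat >> h.py <<'E'
def cloud(n):
    v,u=np.mgrid[0:384,0:512]; z=np.load(n+'.npz'); P=world(n,np.c_[u.ravel(),v.ravel()]).reshape(384,512,3)
    P[z['d']==0]=np.nan; return P,z['p']
E
python3 - <<'E'
from h import *
s=0.64
for n in('scene','side'):
    P,p=cloud(n); np.save(n+'_c.npy',P)
    red=(p[...,0]>150)&(p[...,1]<60)&(p[...,2]<60)
    f=lambda m:(m.sum(),P[m].mean(0).round(1),P[m].min(0).round(),P[m].max(0).round()) if m.sum() else None
    # bar area
    x,y,z=P[...,0],P[...,1],P[...,2]
    m=red&(z>80)&(z<100)&(y>250); print(n,'red bar',f(m))
    m2=(z>84)&(z<96)
    if m.any():
        c=P[m].mean(0); m2&=(np.hypot(x-c[0],y-c[1])<110)
        r=cv2.minAreaRect(P[m2][:,:2].astype(np.float32)); print('bar rect',r,cv2.boxPoints(r).round(),np.median(z[m2]))
    m=(abs(z-100)<5)&(y<200)&(y>-200)&(x>450); r=cv2.minAreaRect(P[m][:,:2].astype(np.float32)); print('rim',f(m),r,cv2.boxPoints(r).round())
    m=red&(y<250)&(z>20); print('red other',f(m))
    m=red&(y<250)&(z>180); print('grip',f(m))
# picked points
print(world('side',[(int(a*s),int(b*s)) for a,b in [(470,296),(420,293),(398,293),(375,300),(400,175),(475,182),(345,300),(470,265),(465,225),(355,220)]]).round(0))
print(world('scene',[(int(a*s),int(b*s)) for a,b in [(562,430),(575,395),(208,215),(220,260),(415,268),(370,345),(300,285)]]).round(0))
E
```

```text
scene red bar (np.int64(127), array([455. , 365.4,  90.6]), array([435., 320.,  86.]), array([895., 394.,  95.]))
bar rect ((449.135986328125, 363.6028747558594), (186.02935791015625, 30.899232864379883), 82.96212005615234) [[422. 273.]
 [453. 269.]
 [476. 454.]
 [445. 458.]] 90.50069086274206
rim (np.int64(1326), array([699.7, -20.8, 100. ]), array([ 451., -200.,   95.]), array([930., 199., 105.])) ((728.5734252929688, -18.4259033203125), (568.281494140625, 280.6199951171875), 31.430952072143555) [[ 413.  -47.]
 [ 559. -286.]
 [1044.   10.]
 [ 898.  249.]]
red other (np.int64(462), array([ 164.3, -271.4,   66.4]), array([-482., -796.,   33.]), array([798., 225.,  97.]))
grip None
side red bar (np.int64(362), array([449.2, 366.1,  88.2]), array([434., 336.,  84.]), array([465., 396.,  93.]))
bar rect ((447.6142883300781, 357.86029052734375), (171.40467834472656, 25.94938087463379), 82.63391876220703) [[424. 275.]
 [449. 271.]
 [471. 441.]
 [446. 445.]] 88.1440215547717
rim (np.int64(1726), array([657.7, -31.9,  98.4]), array([ 453., -200.,   95.]), array([930., 200., 104.])) ((708.84765625, -25.483642578125), (605.8987426757812, 280.44500732421875), 30.888004302978516) [[ 377.  -61.]
 [ 521. -301.]
 [1041.   10.]
 [ 897.  250.]]
red other (np.int64(275), array([ 551.5, -130.1,  208.7]), array([ 425., -648.,   21.]), array([655., 239., 568.]))
grip (np.int64(172), array([568.8, -75.4, 303.8]), array([518., -85., 297.]), array([619., 239., 568.]))
[[ 456.  -32.   99.]
 [ 535.  -33.   98.]
 [ 577.  -97.   22.]
 [ 604.  -13.   97.]
 [ 568.  -78.  301.]
 [ 460.  -88.  287.]
 [ 654.  -13.   92.]
 [ 457. -101.   98.]
 [ 467. -195.   96.]
 [ 623.   11.  295.]]
[[ 647.  409.  124.]
 [ 620.  404.  203.]
 [ 655. -415.  164.]
 [ 673. -410.   38.]
 [ 458.  -23.   65.]
 [ 639.  -12.    0.]
 [ 632. -198.   58.]]
```

```bash
python3 -m inch '[[[-1,0.42,0,0,0,0.039],[-1,0.42,0,0,0,0],[-1,0.42,0,0,0,0],[-1,0.42,0,0,0,0],[-1,0.42,0,0,0,0],[-1,0.42,0,0,0,0],[-1,0.42,0,0,0,0],[-1,0.42,0,0,0,0]]]' 1
python3 -m inch '[[[-1,0.4,0,0,0.038,0],[-1,0.4,0,0,0.038,0],[-1,0.4,0,0,0.038,0],[-1,0.4,0,0,0.038,0],[-1,0.4,0,0,0.038,0],[-1,0.4,0,0,0,0],[-1,0.4,0,0,0,0],[-1,0.4,0,0,0,0]]]'
cat >> h.py <<'E'
def tool(grasp,yawdir,th,L=155):
    """print shift (units of 25mm, tool axes) and turn (units of pi) from present pose to the pose grasping at grasp, tool tilted th toward -yawdir"""
    s=get_state(); q=s['tool_rot']; C=R.from_quat([q[1],q[2],q[3],q[0]])
    d=np.array([*yawdir,0.]);d/=np.linalg.norm(d); zz=-np.sin(th)*d+np.cos(th)*np.array([0,0,-1.])
    yy=np.cross([0,0,-1.],-d); xx=np.cross(yy,zz); T=R.from_matrix(np.c_[xx,yy,zz])
    t=np.array(grasp)-L*zz; dp=t-s['tool_pos']
    print('tcp now',s['tool_pos'].round(1),'target',t.round(1),'t',round(s['t'],2))
    print('shift units',(C.inv().apply(dp)/25).round(3),'turn units',((C.inv()*T).as_rotvec()/np.pi).round(4), 'q',s['qpos'].round(2))
E
python3 - <<'E'
from h import *
tool((454,405,140),(.122,.9925),.6)
snap('scene');snap('side');
for n in ('scene','side'): np.save(n+'_c.npy',cloud(n)[0])
P=np.concatenate([np.load('scene_c.npy').reshape(-1,3),np.load('side_c.npy').reshape(-1,3)])
C=np.concatenate([cloud('scene')[1].reshape(-1,3),cloud('side')[1].reshape(-1,3)])
# top view of height map, 2px/mm, x 430..700, y -270..30 ; 
def top(x0,x1,y0,y1,k,fn):
    m=(P[:,0]>x0)&(P[:,0]<x1)&(P[:,1]>y0)&(P[:,1]<y1)&(P[:,2]<115)&(P[:,2]>-5); Q=P[m];Q=Q[np.argsort(Q[:,2])]
    im=np.zeros((int((x1-x0)*k),int((y1-y0)*k)),np.uint8)
    for a in Q: cv2.circle(im,(int((y1-a[1])*k),int((x1-a[0])*k)),1,int(np.clip(a[2]*2+40,0,255)),-1)
    return im
im=top(440,720,-260,30,2,'')
cv2.imwrite('pics/c.png',im)
E
```

```text
t: 0.77
tool_pos: [612.3, 208.9, 404.3]
tool_rot: [-0.0, -0.662, 0.749, 0.0]
contact_force: [0.5, -0.5, -0.7]
grip_width: 85.5
gripper_force: 0.0
t: 1.43
tool_pos: [555.0, 399.2, 331.5]
tool_rot: [-0.221, -0.633, 0.715, -0.195]
contact_force: [-0.2, 0.7, 0.1]
grip_width: 85.0
gripper_force: 0.0
Still running in the background as job /tmp/bash_jobs.1000/7d38af7599bc (pid 501). You'll get a notice when it ends.
```

```bash
kill -- -$(cat /tmp/bash_jobs.1000/7d38af7599bc/pid); cat /tmp/bash_jobs.1000/7d38af7599bc/stdout
cat >> h.py <<'E'
def cloud(n):
    v,u=np.mgrid[0:384,0:512]; z=np.load(n+'.npz'); d=z['d'].astype(float); c=camera_model(n); K=np.array(c['camera_matrix'])
    x=(u-K[0,2])/K[0,0]; y=(v-K[1,2])/K[1,1]
    if n=='wrist':
        r=np.hypot(x,y)+1e-9; f=np.tan(r)/r; H=np.array(c['hand_eye']); w=z['rot']
        P=np.stack([x*f*d,y*f*d,d],-1)@H[:3,:3].T+H[:3,3]; P=P@R.from_quat([w[1],w[2],w[3],w[0]]).as_matrix().T+z['pos']
    else:
        M=cv2.Rodrigues(np.array(c['rvec'],float))[0]; P=(np.stack([x*d,y*d,d],-1)-np.array(c['tvec']).ravel())@M
    P[d==0]=np.nan; return P,z['p']
E
cat > top.py <<'E'
from h import *
snap('scene');snap('side')
a=cloud('scene');b=cloud('side')
P=np.concatenate([a[0].reshape(-1,3),b[0].reshape(-1,3)])
def top(P,x0,x1,y0,y1,k):
    m=(P[:,0]>x0)&(P[:,0]<x1)&(P[:,1]>y0)&(P[:,1]<y1)&(P[:,2]<115)&(P[:,2]>-5); Q=P[m];Q=Q[np.argsort(Q[:,2])]
    im=np.zeros((int((x1-x0)*k),int((y1-y0)*k)),np.uint8)
    for a in Q: cv2.circle(im,(int((y1-a[1])*k),int((x1-a[0])*k)),1,int(np.clip(a[2]*2+40,0,255)),-1)
    return im
cv2.imwrite('pics/c.png',np.hstack([top(a[0].reshape(-1,3),440,720,-240,10,1.5),top(b[0].reshape(-1,3),440,720,-240,10,1.5)]))
tool((454,405,140),(.122,.9925),.6)
E
python3 top.py
```

```text
t: 0.77
tool_pos: [612.3, 208.9, 404.3]
tool_rot: [-0.0, -0.662, 0.749, 0.0]
contact_force: [0.5, -0.5, -0.7]
grip_width: 85.5
gripper_force: 0.0
t: 1.43
tool_pos: [555.0, 399.2, 331.5]
tool_rot: [-0.221, -0.633, 0.715, -0.195]
contact_force: [-0.2, 0.7, 0.1]
grip_width: 85.0
gripper_force: 0.0
tcp now [555.4 398.4 332.3] target [464.7 491.9 267.9] t 1.63
shift units [-4.155  4.052  0.288] turn units [0.0001 0.0004 0.0004] q [ 0.98  0.57  0.    0.26 -1.55 -1.18]
```

View pics/c.png

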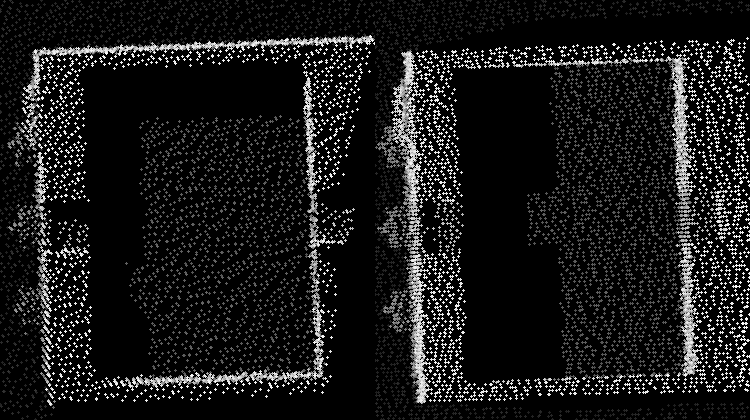

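Top map (left half scene camera, right half side camera): well, walls, and notches visible (front notch at left image rows ~205–250). I'll fit the pose to the wall faces, while stepping to the grasp.

```bash
cat > fit.py <<'E'
from h import *
from scipy.optimize import least_squares
for names in (['scene'],['side'],['scene','side']):
    P=np.concatenate([cloud(n)[0].reshape(-1,3) for n in names]); P=P[(P[:,0]>430)&(P[:,0]<720)&(P[:,1]>-250)&(P[:,1]<20)]
    g=np.array([577,-117.,0.])
    def loc(g,Q):
        a=g[2]-np.pi/2; d=Q[:,:2]-g[:2]; return np.c_[d@[np.cos(a),np.sin(a)],d@[-np.sin(a),np.cos(a)]]
    for it in range(15):
        L=loc(g,P); w=(P[:,2]>35)&(P[:,2]<88); tol=15 if it<5 else 5
        S={'back':w&(abs(L[:,0]-75)<tol)&(abs(L[:,1])<95)&(abs(L[:,1])>20),
           'front':w&(P[:,2]>75)&(abs(L[:,0]+105)<tol)&(abs(L[:,1])<95),
           'yp':w&(abs(L[:,1]-105)<tol)&(abs(L[:,0])<65),'ym':w&(abs(L[:,1]+105)<tol)&(abs(L[:,0])<65)}
        def res(g):
            o=[]
            for k,(i,v) in {'back':(0,75),'front':(0,-105),'yp':(1,105),'ym':(1,-105)}.items():
                Q=P[S[k]]
                if len(Q)>5: o.append((loc(g,Q)[:,i]-v)/np.sqrt(len(Q)))
            return np.concatenate(o)
        g=least_squares(res,g,loss='soft_l1').x
    L=loc(g,P); print(names,g.round(3),{k:(int(s.sum()),round(float(np.median((loc(g,P[s])[:,0 if k in('back','front') else 1]))),1)) for k,s in S.items()})
    n=(abs(P[:,2]-78)<4)&(abs(L[:,1])<22)
    for lo,hi in((-97,-78),(78,97)):
        q=L[n&(L[:,0]>lo)&(L[:,0]<hi)]; print('  notch floor',len(q), np.percentile(q[:,1],[3,50,97]).round(1) if len(q) else '', )
    r=(P[:,2]>95)&(P[:,2]<104); rr=L[r&(L[:,0]<-77)&(L[:,0]>-95)&(abs(L[:,1])<40)][:,1]; print('  front rim gap',rr[rr<0].max() if (rr<0).any() else None, rr[rr>0].min() if (rr>0).any() else None,'rim z',np.median(P[r][:,2]))
P=np.concatenate([cloud(n)[0].reshape(-1,3) for n in ['scene','side']])
L=loc(g,P);a=(abs(L[:,1])<100)&(P[:,2]>130)&(P[:,2]<330)&(L[:,0]>-60)&(L[:,0]<130); 
if a.sum()>20:
  c=np.polyfit(L[a,0],P[a,2],1); print('lid slope angle',np.arctan(-c[0]),'top z',P[a][:,2].max(),a.sum())
E
python3 fit.py
python3 -m inch '[[[-0.6,0.58,0,0,0,0],[-0.6,0.58,0,0,0,0],[-0.6,0.58,0,0,0,0],[-0.6,0.58,0,0,0,0],[-0.6,0.58,0.1,0,0,0],[-0.6,0.58,0.1,0,0,0],[-0.55,0.57,0.08,0,0,0],[0,0,0,0,0,0]]]'
python3 - <<'E'
from h import *
p,d,s=snap('wrist'); cv2.imwrite('pics/w.png',p[:,:,::-1])
tool((454,405,80),(.122,.9925),.6)
P,p=cloud('wrist'); red=(p[...,0]>110)&(p[...,1]<70)&(p[...,2]<70)&(P[...,2]>80)&(P[...,2]<100)
print(P[red].mean(0),red.sum())
m=(P[...,2]>84)&(P[...,2]<97)&(np.hypot(P[...,0]-449,P[...,1]-365)<110); r=cv2.minAreaRect(P[m][:,:2].astype(np.float32)); print(r,np.median(P[m][:,2]))
E
```

```text
['scene'] [ 5.78753e+02 -1.22223e+02  9.80000e-02] {'back': (232, 74.7), 'front': (80, -105.2), 'yp': (112, 108.5), 'ym': (67, -108.7)}
  notch floor 25 [-18.9 -10.1   1.8]
  notch floor 24 [-21.4 -11.2   8.9]
  front rim gap -16.573801833545136 15.520358639225906 rim z 100.36840385227411
['side'] [ 5.72623e+02 -1.21445e+02  4.00000e-02] {'back': (725, 74.8), 'front': (211, -104.9), 'yp': (92, 105.0), 'ym': (44, -105.0)}
  notch floor 51 [-15.9  -0.5  17.1]
  notch floor 51 [-15.6  -1.4  15.1]
  front rim gap -18.342401149531113 16.9531836922539 rim z 98.31885914028189
['scene', 'side'] [ 5.72425e+02 -1.22079e+02  4.10000e-02] {'back': (1013, 75.1), 'front': (286, -104.9), 'yp': (92, 105.3), 'ym': (308, -105.1)}
  notch floor 75 [-15.9  -3.2  17.2]
  notch floor 88 [-17.6  -1.7  15.1]
  front rim gap -15.445840229617035 16.753402340617974 rim z 98.94281438780462
lid slope angle 0.8629037884599983 top z 309.5074830369841 2045
t: 2.3
tool_pos: [462.7, 493.2, 266.9]
tool_rot: [-0.221, -0.634, 0.715, -0.195]
contact_force: [0.6, -0.4, -0.5]
grip_width: 85.6
gripper_force: 0.0
tcp now [463.7 492.6 267.9] target [464.7 491.9 207.9] t 2.35
shift units [-1.332 -0.043  1.995] turn units [-0.0001  0.0005  0.0006] q [ 1.15  0.63 -0.01  0.17 -1.51 -1.33]
[448.47985203 368.28987865  89.8697731 ] 3202
((447.0227355957031, 357.38641357421875), (166.09861755371094, 26.374723434448242), 82.52108001708984) 89.86583394312888
```

View pics/w.png

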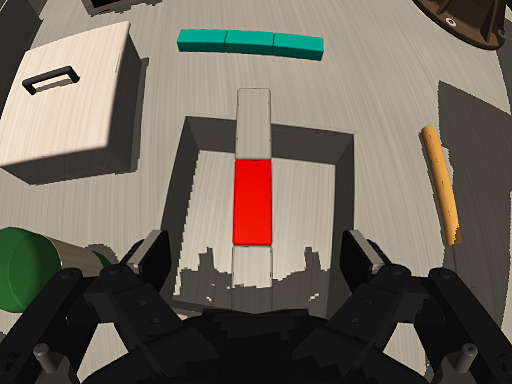

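The wrist view shows the bar running straight up the picture between the open fingers (red section 233–272 × 160–245), with the fingers clear of the pan walls. Descending now, then closing.

```bash
python3 -m inch '[[[-0.22,0,0.33,0,0,0],[-0.22,0,0.33,0,0,0],[-0.22,0,0.33,0,0,0],[-0.22,0,0.33,0,0,0],[-0.22,0,0.33,0,0,0],[-0.22,0,0.33,0,0,0],[0,0,0,0,0,0],[0,0,0,0,0,0]]]' 1
python3 -m inch '[[[0,0,0,0,0,0],[0,0,0,0,0,0],[0,0,0,0,0,0],[0,0,0,0,0,0],[0,0,0,0,0,0],[0,0,0,0,0,0],[0,0,0,0,0,0],[0,0,0,0,0,0]]]' -1
python3 -m inch '[[[0,0,0,0,0,0],[0,0,0,0,0,0],[0,0,0,0,0,0],[0.11,0,-0.165,0,0,0],[0.11,0,-0.165,0,0,0],[0.11,0,-0.165,0,0,0],[0.11,0,-0.165,0,0,0],[0.11,0,-0.165,0,0,0]]]'
```

```text
t: 3.02
tool_pos: [465.3, 490.6, 208.9]
tool_rot: [-0.221, -0.633, 0.716, -0.195]
contact_force: [0.4, 0.8, 0.1]
grip_width: 85.8
gripper_force: 0.0
t: 3.68
tool_pos: [465.2, 491.2, 210.4]
tool_rot: [-0.22, -0.633, 0.716, -0.195]
contact_force: [-1.7, 1.6, 5.5]
grip_width: 25.1
gripper_force: 59.6
t: 4.35
tool_pos: [465.2, 491.1, 234.9]
tool_rot: [-0.22, -0.633, 0.716, -0.195]
contact_force: [0.3, -0.4, -2.6]
grip_width: 25.3
gripper_force: 59.0
```

```bash
python3 -m inch '[[[0.3,0,-0.44,0,0,0],[0.3,0,-0.44,0,0,0],[0.3,0,-0.44,0,0,0],[0.3,0,-0.44,0,0,0],[0.3,0,-0.44,0,0,0],[0.3,0,-0.44,0,0,0],[0,0,0,0,0,0],[0,0,0,0,0,0]]]'
cat > inhand.py <<'E'
from h import *
p,d,s=snap('wrist')
P,p=cloud('wrist'); w=s['tool_rot']; C=R.from_quat([w[1],w[2],w[3],w[0]])
red=(p[...,0]>110)&(p[...,1]<70)&(p[...,2]<70)
n,l,st,ce=cv2.connectedComponentsWithStats(red.astype(np.uint8)); i=1+np.argmax(st[1:,4]); red=l==i
red&=d>0
Q=P[red]; c=Q.mean(0); u,sv,vt=np.linalg.svd(Q-c,full_matrices=False); ax=vt[0]*-np.sign(vt[0][1]); nz=vt[2]*np.sign(vt[2][2])
q,_=cv2.connectedComponents(np.uint8(red)); t=(Q-c)@ax; lo,hi=np.percentile(t,[1,99]); 
side=np.cross(nz,ax); v=(Q-c)@side; a,b=np.percentile(v,[1,99])
ctr=c+ax*(lo+hi)/2+side*(a+b)/2-nz*10
print('red n',red.sum(),'len',hi-lo,'wid',b-a,'bbox',st[i],'bar axis',ax.round(3),'normal',nz.round(3),'bar centre',ctr.round(1))
print('centre in tool',C.inv().apply(ctr-s['tool_pos']).round(1),'axis in tool',C.inv().apply(ax).round(3))
np.save('bar_tool.npy',np.r_[C.inv().apply(ctr-s['tool_pos']),C.inv().apply(ax)])
E
python3 inhand.py; cp wrist.npz wrist_bar.npz
cat > goto.py <<'E'
# goto.py xw yw z : turn/shift to put the held bar there in the warmer frame
import sys; from h import *
W=np.array([572.5,-122.]); yaw=.041
def goto(xw,yw,z):
    b=np.load('bar_tool.npy'); s=get_state(); w=s['tool_rot']; C=R.from_quat([w[1],w[2],w[3],w[0]])
    a=yaw-np.pi/2; ex=np.array([np.cos(a),np.sin(a),0]); ey=np.array([-np.sin(a),np.cos(a),0])
    ax=C.apply(b[3:]); el=np.arctan2(ax[2],np.hypot(*ax[:2])); az=np.arctan2(ax[1],ax[0])
    T=R.from_rotvec([0,0,a-az])*C; l=R.from_rotvec(-ey*(-el)*1); T2=l*T
    if abs(T2.apply(b[3:])[2])>1e-3: T2=R.from_rotvec(ey*el)*T
    tgt=np.r_[W,0]+xw*ex+yw*ey+[0,0,z]; cur=C.apply(b[:3])+s['tool_pos']; tp=tgt-T2.apply(b[:3])
    rel=cur-np.r_[W,0]
    print('bar now in warmer',(rel@ex).round(1),(rel@ey).round(1),cur[2].round(1),'elev',el.round(3),'yaw err',(a-az).round(3),'tcp',s['tool_pos'].round(1),'->',tp.round(1),'t',round(s['t'],2))
    print('turn units (start axes)',((C.inv()*T2).as_rotvec()/np.pi).round(4),'shift units start axes',(C.inv().apply(tp-s['tool_pos'])/25).round(3),'in final axes',(T2.inv().apply(tp-s['tool_pos'])/25).round(3),'q',s['qpos'].round(2),'F',s['contact_force'].round(1))
if __name__=='__main__': goto(*map(float,sys.argv[1:]))
E
python3 goto.py -120 0 190
```

```text
t: 5.02
tool_pos: [465.2, 491.1, 315.6]
tool_rot: [-0.219, -0.633, 0.716, -0.194]
contact_force: [-0.1, 0.2, -3.5]
grip_width: 25.2
gripper_force: 59.3
red n 5930 len 53.76522755974307 wid 24.17982577076003 bbox [ 228  118   56  114 5955] bar axis [-0.15  -0.911 -0.385] normal [-0.987  0.117  0.107] bar centre [458.9 366.  192.9]
centre in tool [ 34.8  -9.  171.7] axis in tool [0.548 0.037 0.836]
bar now in warmer -491.8 -93.8 192.0 elev -0.394 yaw err 0.204 tcp [465.1 490.9 314.5] -> [546.9 159.4 255.2] t 5.07
turn units (start axes) [ 0.0424  0.1254 -0.0488] shift units start axes [ 9.227 -4.872  9.127] in final axes [ 5.44  -2.261 12.549] q [ 1.15  0.59  0.03  0.17 -1.59 -1.32] F [ 0.2 -0.5 -3.7]
```

Run:
```python
from h import *
p=np.load('wrist.npz')['p']; cv2.imwrite('pics/w2.png',p[:,:,::-1])
P,p=cloud('wrist'); print([(uv,P[uv[1],uv[0]].round(1)) for uv in [(240,130),(272,130),(240,170),(272,170),(240,220),(275,220)]])
```

```text
[((240, 130), array([454.3, 344.3, 194.6])), ((272, 130), array([437.9, 345.9, 193.9])), ((240, 170), array([456.5, 366.3, 194.5])), ((272, 170), array([441.4, 368.6, 195.6])), ((240, 220), array([459.2, 390.7, 194.4])), ((275, 220), array([443.4, 392.9, 195.4]))]
```

View pics/w2.png

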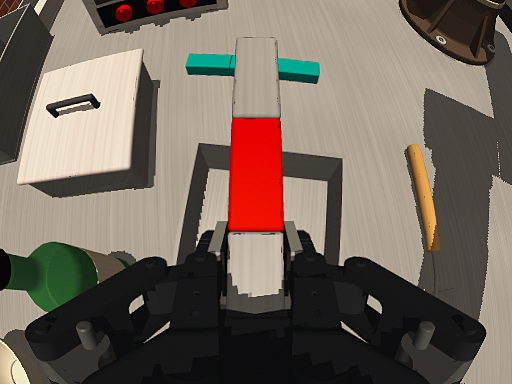

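The wrist view shows the bar held level, with its red part at (231–282, 118–231). The edge pixels spoiled the fit, so I'll filter them by height.

```bash
cat > inhand.py <<'E'
from h import *
import sys
if len(sys.argv)<2: snap('wrist')
z=np.load('wrist.npz'); d=z['d']; P,p=cloud('wrist'); w=z['rot']; C=R.from_quat([w[1],w[2],w[3],w[0]])
red=(p[...,0]>110)&(p[...,1]<70)&(p[...,2]<70)&(d>0)
n,l,st,ce=cv2.connectedComponentsWithStats(red.astype(np.uint8)); red=l==1+np.argmax(st[1:,4])
core=cv2.erode(red.astype(np.uint8),np.ones((9,9)))>0
Q=P[core]; A=np.linalg.lstsq(np.c_[Q[:,:2],np.ones(len(Q))],Q[:,2],rcond=None)[0]
Q=P[red]; Q=Q[abs(Q[:,:2]@A[:2]+A[2]-Q[:,2])<3]
r=cv2.minAreaRect(Q[:,:2].astype(np.float32)); bx=cv2.boxPoints(r); e=[bx[1]-bx[0],bx[2]-bx[1]]; e=max(e,key=np.linalg.norm); e=e*-np.sign(e[1])
h=(e/np.linalg.norm(e)).astype(float); ax=np.r_[h,h@A[:2]]; ax/=np.linalg.norm(ax)
# axis yaw by column midlines
t=Q[:,:2]@h; v=Q[:,:2]@[-h[1],h[0]]; bins=np.linspace(t.min()+4,t.max()-4,12); mid=[(np.percentile(v[(t>=a)&(t<b)],2)+np.percentile(v[(t>=a)&(t<b)],98))/2 for a,b in zip(bins,bins[1:])]
k=np.polyfit((bins[1:]+bins[:-1])/2,mid,1)[0]; print('mid line slope',k.round(4))
h=h+k*np.array([-h[1],h[0]]); h/=np.linalg.norm(h); ax=np.r_[h,h@A[:2]]; ax/=np.linalg.norm(ax)
nz=np.r_[-A[:2],1]; nz/=np.linalg.norm(nz); c=np.array(r[0]); ctr=np.r_[c,c@A[:2]+A[2]]-nz*10
print('rect',r,'axis',ax.round(3),'normal',nz.round(3),'ctr',ctr.round(1))
b=np.r_[C.inv().apply(ctr-z['pos']),C.inv().apply(ax)]; print('in tool',b.round(3)); np.save('bar_tool.npy',b)
E
python3 inhand.py old; python3 goto.py -120 0 190
```

```text
mid line slope -0.0039
rect ((449.0294494628906, 366.5213928222656), (60.53047561645508, 25.726594924926758), 82.76496887207031) axis [-0.13  -0.992 -0.003] normal [ 0.001 -0.003  1.   ] ctr [449.  366.6 184.8]
in tool [3.07930e+01 8.83000e-01 1.78685e+02 8.26000e-01 8.00000e-03 5.63000e-01]
bar now in warmer -492.8 -103.7 183.9 elev -0.002 yaw err 0.171 tcp [465.1 490.9 314.5] -> [562.4 123.9 320.3] t 5.07
turn units (start axes) [ 0.0307  0.0006 -0.0451] shift units start axes [11.794 -5.662  7.721] in final axes [12.408 -3.176  8.169] q [ 1.15  0.59  0.03  0.17 -1.59 -1.32] F [ 0.2 -0.5 -3.7]
```

```bash
python3 -m inch '[[[0,0,0,0.0154,0.0003,-0.0226],[0,0,0,0.0154,0.0003,-0.0226],[0.83,-0.21,0.545,0,0,0],[0.83,-0.21,0.545,0,0,0],[0.83,-0.21,0.545,0,0,0],[0.83,-0.21,0.545,0,0,0],[0.83,-0.21,0.545,0,0,0],[0.83,-0.21,0.545,0,0,0]]]' 
python3 -m inch '[[[0.83,-0.21,0.545,0,0,0],[0.83,-0.21,0.545,0,0,0],[0.83,-0.21,0.545,0,0,0],[0.83,-0.21,0.545,0,0,0],[0.83,-0.21,0.545,0,0,0],[0.83,-0.21,0.545,0,0,0],[0.83,-0.21,0.545,0,0,0],[0,0,0,0,0,0]]]' 
python3 goto.py -120 0 135
```

```text
t: 5.73
tool_pos: [503.9, 342.4, 316.0]
tool_rot: [0.204, 0.692, -0.658, 0.214]
contact_force: [0.0, 0.8, -3.4]
grip_width: 24.5
gripper_force: 59.4
t: 6.4
tool_pos: [548.8, 168.1, 319.1]
tool_rot: [0.205, 0.691, -0.66, 0.213]
contact_force: [-1.5, 0.2, -3.6]
grip_width: 25.0
gripper_force: 59.7
bar now in warmer -164.4 -12.5 189.1 elev 0.003 yaw err 0.003 tcp [548.8 168.1 319.1] -> [562.8 123.9 265.3] t 6.4
turn units (start axes) [ 0.0005 -0.0008 -0.0008] shift units start axes [ 0.263 -0.485  2.784] in final axes [ 0.272 -0.48   2.785] q [ 0.76  0.35 -0.47  0.47 -1.21 -0.98] F [-1.5  0.2 -3.6]
```

```bash
python3 -m inch '[[[0.045,-0.08,0.464,0,0,0],[0.045,-0.08,0.464,0,0,0],[0.045,-0.08,0.464,0,0,0],[0.045,-0.08,0.464,0,0,0],[0.045,-0.08,0.464,0,0,0],[0.045,-0.08,0.464,0,0,0],[0,0,0,0,0,0],[0,0,0,0,0,0]]]' 
python3 inhand.py; python3 goto.py -60 0 114
python3 - <<'E'
from h import *
p=np.load('wrist.npz')['p']; cv2.imwrite('pics/w3.png',p[:,:,::-1])
P,_=cloud('wrist'); W=np.array([572.5,-122]);a=.041-np.pi/2
d=P[...,:2]-W; L=np.stack([d@[np.cos(a),np.sin(a)],d@[-np.sin(a),np.cos(a)],P[...,2]],-1).reshape(-1,3)
np.save('L.npy',L)
w=(L[:,2]>35)&(L[:,2]<88)
k=w&(abs(L[:,0]-75)<12)&(abs(L[:,1])<95)&(abs(L[:,1])>20); print('back wall',k.sum(),np.polyfit(L[k,1],L[k,0],1))
for s in(1,-1):
    k=w&(abs(L[:,1]-105*s)<12)&(abs(L[:,0])<65); print('side',s,k.sum(),np.median(L[k,1]) if k.any() else '', np.polyfit(L[k,0],L[k,1],1) if k.sum()>10 else '')
for lo,hi in((-98,-77),(77,98)):
    r=L[(L[:,2]>95)&(L[:,2]<105)&(L[:,0]>lo)&(L[:,0]<hi)&(abs(L[:,1])<60)]; y=r[:,1]; print('rim gap',lo,y[y<0].max() if (y<0).any() else '',y[y>0].min() if (y>0).any() else '',np.median(r[:,2]))
k=(abs(L[:,1])<110)&(L[:,2]>140)&(L[:,0]>-30)&(L[:,0]<110); 
if k.sum()>50: print('lid under',np.polyfit(L[k,0],L[k,2],1))
E
```

```text
t: 7.07
tool_pos: [563.5, 127.4, 265.8]
tool_rot: [0.204, 0.692, -0.659, 0.214]
contact_force: [0.5, -0.3, -3.4]
grip_width: 24.8
gripper_force: 59.6
mid line slope -0.0024
rect ((568.7203979492188, 1.409555435180664), (25.751394271850586, 60.84024429321289), 2.5478858947753906) axis [ 0.042 -0.999  0.   ] normal [-0.001  0.     1.   ] ctr [568.7   1.4 135.7]
in tool [3.06790e+01 7.18000e-01 1.78547e+02 8.26000e-01 7.00000e-03 5.64000e-01]
bar now in warmer -124.0 1.7 136.3 elev -0.0 yaw err -0.002 tcp [563.6 127.9 266.4] -> [564.8  63.9 244.1] t 7.12
turn units (start axes) [-0.0003  0.0001  0.0004] shift units start axes [1.609 0.08  2.18 ] in final axes [1.608 0.076 2.181] q [ 0.68  0.4  -0.55  0.55 -1.07 -1.01] F [ 0.6 -0.2 -4.2]
back wall 4785 [1.33816442e-03 7.35268356e+01]
side 1 2265 105.09393718664911 [-1.28974143e-03  1.05088083e+02]
side -1 2293 -104.90872721974397 [-1.17781528e-03 -1.04908253e+02]
rim gap -98 -16.4544490728645 18.36223531797904 99.95041618175722
rim gap 77 -16.6425357400501 16.840260117446558 99.8450736311728
```

View pics/w3.png

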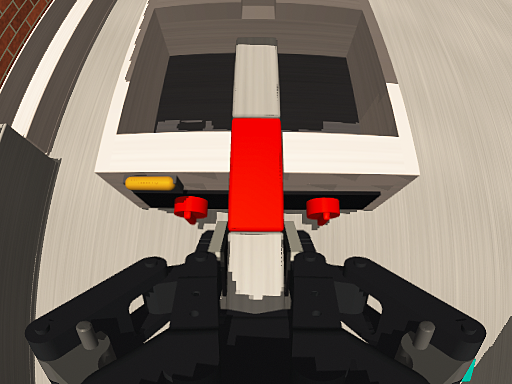

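The wrist view shows the bar aimed straight at the well, with the back notch ahead at (258,40). The warmer pose is confirmed to about 1.5 mm, so I'm moving in.

```bash
python3 -m inch '[[[0.27,0.013,0.364,0,0,0],[0.27,0.013,0.364,0,0,0],[0.27,0.013,0.364,0,0,0],[0.27,0.013,0.364,0,0,0],[0.27,0.013,0.364,0,0,0],[0.27,0.013,0.364,0,0,0],[0,0,0,0,0,0],[0,0,0,0,0,0]]]' 
python3 goto.py -3 0 112.5
```

```text
t: 7.78
tool_pos: [566.4, 63.2, 246.9]
tool_rot: [0.202, 0.692, -0.659, 0.216]
contact_force: [6.2, -4.0, 8.7]
grip_width: 25.0
gripper_force: 65.9
bar now in warmer -59.1 2.6 116.8 elev 0.0 yaw err -0.003 tcp [566.4  63.2 246.9] -> [566.5   6.9 242.6] t 7.78
turn units (start axes) [-0.0005 -0.0001  0.0008] shift units start axes [1.757 0.112 1.41 ] in final axes [1.758 0.106 1.41 ] q [ 0.57  0.4  -0.64  0.64 -0.96 -1.01] F [ 6.2 -4.   8.7]
```

The fingertips touched the front rim, with about 12 N upward. I'll rise, pass over it, then come down.

```bash
python3 -m inch '[[[0.12,0,-0.17,0,0,0],[0.12,0,-0.17,0,0,0],[0.12,0,-0.17,0,0,0],[0.05,0,-0.07,0,0,0],[0,0,0,0,0,0],[0,0,0,0,0,0],[0,0,0,0,0,0],[0,0,0,0,0,0]]]' 
python3 inhand.py; python3 goto.py -22 0 134
```

```text
t: 8.45
tool_pos: [564.6, 63.5, 261.7]
tool_rot: [0.204, 0.692, -0.659, 0.214]
contact_force: [1.2, 0.8, -3.3]
grip_width: 24.8
gripper_force: 59.9
mid line slope -0.0018
rect ((569.9664306640625, -61.83186721801758), (25.74735450744629, 59.142398834228516), 2.5047171115875244) axis [ 0.042 -0.999 -0.   ] normal [-0.001 -0.     1.   ] ctr [570.  -61.8 131.5]
in tool [3.0173e+01 7.1400e-01 1.7822e+02 8.2600e-01 7.0000e-03 5.6400e-01]
bar now in warmer -60.2 -0.0 131.5 elev -0.0 yaw err -0.001 tcp [564.6  63.5 261.7] -> [566.3  25.3 264.1] t 8.5
turn units (start axes) [-0.0002  0.0001  0.0002] shift units start axes [1.316 0.008 0.781] in final axes [1.316 0.007 0.781] q [ 0.57  0.38 -0.63  0.62 -0.99 -0.98] F [-0.1 -0.2 -4. ]
```

```bash
python3 -m inch '[[[0.22,0.001,0.13,0,0,0],[0.22,0.001,0.13,0,0,0],[0.22,0.001,0.13,0,0,0],[0.22,0.001,0.13,0,0,0],[0.22,0.001,0.13,0,0,0],[0.22,0.001,0.13,0,0,0],[0,0,0,0,0,0],[0,0,0,0,0,0]]]' 
python3 goto.py -22 0 113;python3 goto.py -3.5 0 112
```

```text
t: 9.17
tool_pos: [566.4, 24.6, 264.6]
tool_rot: [0.203, 0.692, -0.659, 0.214]
contact_force: [-0.2, -0.1, -3.0]
grip_width: 25.0
gripper_force: 59.8
bar now in warmer -21.3 0.1 134.4 elev -0.001 yaw err 0.0 tcp [566.4  24.6 264.6] -> [566.2  25.3 243.1] t 9.17
turn units (start axes) [ 0.      0.0002 -0.    ] shift units start axes [-0.507  0.005  0.693] in final axes [-0.508  0.005  0.692] q [ 0.5   0.36 -0.65  0.66 -0.96 -0.96] F [-0.2 -0.1 -3. ]
bar now in warmer -21.3 0.1 134.4 elev -0.001 yaw err 0.0 tcp [566.4  24.6 264.6] -> [567.    6.8 242.1] t 9.17
turn units (start axes) [ 0.      0.0002 -0.    ] shift units start axes [0.081 0.011 1.143] in final axes [0.081 0.011 1.143] q [ 0.5   0.36 -0.65  0.66 -0.96 -0.96] F [-0.2 -0.1 -3. ]
```

```bash
python3 -m inch '[[[-0.17,0.002,0.23,0,0,0],[-0.17,0.002,0.23,0,0,0],[-0.17,0.002,0.23,0,0,0],[0,0,0,0,0,0],[0.147,0.002,0.113,0,0,0],[0.147,0.002,0.113,0,0,0],[0.147,0.002,0.113,0,0,0],[0.147,0.002,0.113,0,0,0]]]' 
python3 inhand.py; python3 goto.py -3.5 0 89
```

```text
t: 9.83
tool_pos: [567.0, 7.0, 242.2]
tool_rot: [0.203, 0.692, -0.659, 0.214]
contact_force: [-0.2, -0.2, -4.5]
grip_width: 25.3
gripper_force: 59.9
mid line slope -0.003
rect ((572.5750122070312, -118.934326171875), (25.680665969848633, 60.76968765258789), 2.6580252647399902) axis [ 0.043 -0.999 -0.001] normal [-0.001 -0.001  1.   ] ctr [ 572.6 -118.9  112. ]
in tool [3.07140e+01 6.54000e-01 1.78579e+02 8.25000e-01 6.00000e-03 5.64000e-01]
bar now in warmer -2.4 -0.2 111.9 elev -0.001 yaw err -0.002 tcp [566.7   6.3 242.1] -> [567.1   7.6 219.1] t 9.88
turn units (start axes) [-0.0003  0.0003  0.0004] shift units start axes [-0.561 -0.018  0.733] in final axes [-0.561 -0.018  0.733] q [ 0.46  0.38 -0.7   0.72 -0.9  -0.99] F [-0.9  0.  -4. ]
```

```bash
python3 -m inch '[[[-0.08,-0.002,0.105,0,0,0],[-0.08,-0.002,0.105,0,0,0],[-0.08,-0.002,0.105,0,0,0],[-0.08,-0.002,0.105,0,0,0],[-0.08,-0.002,0.105,0,0,0],[-0.08,-0.003,0.105,0,0,0],[-0.08,-0.003,0.105,0,0,0],[0,0,0,0,0,0]]]' 
python3 inhand.py; python3 goto.py -3.5 0 89
```

```text
t: 10.55
tool_pos: [567.3, 8.8, 218.5]
tool_rot: [0.204, 0.692, -0.659, 0.214]
contact_force: [-0.0, -0.2, -4.3]
grip_width: 25.1
gripper_force: 59.9
mid line slope -0.0005
rect ((572.75537109375, -117.17208862304688), (25.6914005279541, 60.76412582397461), 2.598311185836792) axis [ 0.045 -0.999 -0.   ] normal [-0.005 -0.001  1.   ] ctr [ 572.8 -117.2   88.3]
in tool [3.07450e+01 6.72000e-01 1.78596e+02 8.25000e-01 5.00000e-03 5.64000e-01]
bar now in warmer -4.8 0.4 88.5 elev -0.001 yaw err -0.004 tcp [567.3   8.8 218.6] -> [567.3   7.6 219.1] t 10.6
turn units (start axes) [-0.0007  0.0002  0.001 ] shift units start axes [ 0.05  -0.001  0.012] in final axes [ 0.05  -0.001  0.012] q [ 0.46  0.42 -0.72  0.75 -0.86 -1.03] F [ 0.2  0.2 -3.3]
```

```bash
python3 -m inch '[[[0,0,0,0,0,0],[0,0,0,0,0,0],[0,0,0,0,0,0],[0,0,0,0,0,0],[0,0,0,0,0,0],[0,0,0,0,0,0],[0,0,0,0,0,0],[0,0,0,0,0,0]]]' 1
python3 inhand.py; python3 goto.py 0 0 88
python3 - <<'E'
from h import *
p=np.load('wrist.npz')['p']; cv2.imwrite('pics/w4.png',p[:,:,::-1])
E
```

```text
t: 11.27
tool_pos: [567.3, 8.8, 219.0]
tool_rot: [0.203, 0.692, -0.659, 0.214]
contact_force: [-0.8, -0.2, 0.9]
grip_width: 85.1
gripper_force: 0.0
mid line slope 0.0006
rect ((572.725341796875, -116.8720932006836), (25.62827491760254, 60.56937026977539), 2.5402002334594727) axis [ 0.045 -0.999 -0.   ] normal [-0.001 -0.     1.   ] ctr [ 572.7 -116.9   88. ]
in tool [3.00230e+01 7.78000e-01 1.79084e+02 8.26000e-01 4.00000e-03 5.64000e-01]
bar now in warmer -5.1 0.4 88.0 elev -0.0 yaw err -0.004 tcp [567.3   8.7 219. ] -> [567.6   3.7 219. ] t 11.32
turn units (start axes) [-0.0007  0.0001  0.001 ] shift units start axes [ 0.166 -0.001  0.115] in final axes [ 0.166 -0.001  0.115] q [ 0.46  0.42 -0.72  0.75 -0.86 -1.03] F [ 0.2 -0.4  0. ]
```

View pics/w4.png

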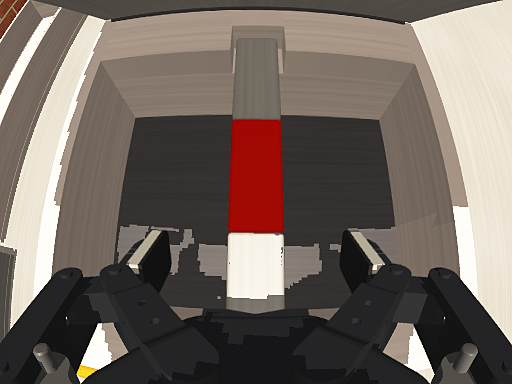

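The bar is level in both notches, and its back end sits in the notch at (258,45). Now retreating up and back.

```bash
python3 -m inch '[[[0.15,0,-0.22,0,0,0],[0.15,0,-0.22,0,0,0],[0.15,0,-0.22,0,0,0],[0,0,-0.6,0,0,0],[0,0,-1,0,0,0],[0,0,-1,0,0,0],[0,0,-1,0,0,0],[0,0,-1,0,0,0]]]' 1
python3 -m inch '[[[-0.6,0,-0.8,0,0,0],[-0.6,0,-0.8,0,0,0],[-0.6,0,-0.8,0,0,0],[-0.6,0,-0.8,0,0,0],[0,0,-0.8,0,-0.035,0],[0,0,-0.8,0,-0.035,0],[0,0,-0.8,0,-0.035,0],[0,0,-0.8,0,-0.035,0]]]' -1
python3 - <<'E'
from h import *
snap('side'); P,p=cloud('side'); W=np.array([572.5-.06,-120.5]);a=.041-np.pi/2
d=P[...,:2]-W; L=np.stack([d@[np.cos(a),np.sin(a)],d@[-np.sin(a),np.cos(a)],P[...,2]],-1)
red=(p[...,0]>130)&(p[...,1]<60)&(p[...,2]<60)&(abs(L[...,1])<70)
for nm,k in (('grip',red&(L[...,2]>200)&(L[...,2]<340)),('barred',red&(L[...,2]>80)&(L[...,2]<110)&(L[...,0]>-60))):
    print(nm,k.sum(),L[k].mean(0) if k.any() else '',L[k].min(0) if k.any() else '',L[k].max(0) if k.any() else '')
tool((W[0],W[1]+30,330),(.0,1),0,173)
E
```

```text
t: 11.98
tool_pos: [563.8, 74.2, 335.7]
tool_rot: [0.203, 0.692, -0.659, 0.213]
contact_force: [0.9, 0.4, 0.1]
grip_width: 85.8
gripper_force: 0.0
t: 12.65
tool_pos: [557.3, 202.8, 439.8]
tool_rot: [0.052, 0.723, -0.686, 0.055]
contact_force: [0.1, -0.9, -0.6]
grip_width: 0.2
gripper_force: 0.0
grip 3 [-312.0494345    -0.89795716  303.35028672] [-316.7626234   -15.67075207  296.80107207] [-309.46699963   28.61133946  312.87222907]
barred 0   
tcp now [558.1 202.9 445.7] target [572.4 -90.5 503. ] t 12.7
shift units [11.955  0.017 -0.625] turn units [-0.0038 -0.0446  0.0163] q [ 0.72  0.22 -0.15  0.12 -1.29 -0.7 ]
```

```bash
python3 -m inch '[[[0,0,-0.7,-0.001,-0.0225,0.008],[0,0,-0.7,-0.001,-0.0225,0.008],[0,0,-0.7,0,0,0],[0,0,-0.7,0,0,0],[0.5,0,-0.4,0,0,0],[0.8,0,0,0,0,0],[0.8,0,0,0,0,0],[0.8,0,0,0,0,0]]]' -1
cat > lid.py <<'E'
import sys; from h import *
x,z=float(sys.argv[1]),float(sys.argv[2])
tool((572.4+.041*x,-120.5-x,z),(-.041,1),0,173)
s=get_state(); print('F',s['contact_force'].round(1)); q=s['tool_rot']; tip=s['tool_pos']+R.from_quat([q[1],q[2],q[3],q[0]]).apply([0,0,173]); print('tip xw',round(-120.5-tip[1],1),'z',tip[2].round(1))
E
python3 lid.py 15 350
python3 - <<'E'
from h import *
snap('side'); P,p=cloud('side'); W=np.array([572.5-.06,-120.5]);a=.041-np.pi/2
d=P[...,:2]-W; L=np.stack([d@[np.cos(a),np.sin(a)],d@[-np.sin(a),np.cos(a)],P[...,2]],-1)
red=(p[...,0]>110)&(p[...,1]<60)&(p[...,2]<60)&(abs(L[...,1])<70)&(L[...,2]>200)&(L[...,2]<340)&(abs(L[...,0])<90)
print(red.sum(),L[red].mean(0),L[red].min(0),L[red].max(0))
E
```

```text
t: 13.37
tool_pos: [557.0, 132.8, 519.6]
tool_rot: [-0.007, -0.707, 0.707, -0.005]
contact_force: [0.3, -0.5, 0.7]
grip_width: 0.2
gripper_force: 0.0
tcp now [557.  132.8 519.6] target [ 573.  -135.5  523. ] t 13.37
shift units [10.734 -0.643  0.048] turn units [ 0.0007 -0.0055 -0.0131] q [ 0.58  0.14 -0.03  0.01 -1.41 -0.58]
F [ 0.3 -0.5  0.7]
tip xw -250.3 z 346.6
16 [-43.31760895 -48.91277804 300.93960446] [-50.70401565 -52.4157503  294.83683681] [-39.49654979 -45.46491536 303.62713002]
```

```bash
python3 -m inch '[[[0.75,-0.05,-0.02,0,-0.005,-0.013],[0.75,-0.05,0,0,0,0],[0.75,-0.05,0,0,0,0],[0.75,-0.05,0,0,0,0],[0.75,-0.05,0,0,0,0],[0.75,-0.05,0,0,0,0],[0.75,-0.05,0,0,0,0],[0.75,-0.05,0,0,0,0]]]'
python3 -m inch '[[[0.75,-0.04,0,0,0,0],[0.75,-0.04,0,0,0,0],[0.75,-0.04,0,0,0,0],[0.75,-0.04,0,0,0,0],[0.75,-0.04,0,0,0,0],[0.75,-0.04,0,0,0,0],[0.3,0,0,0,0,0],[0,0,0,0,0,0]]]'
python3 lid.py 12 308
```

```text
t: 14.08
tool_pos: [572.2, -16.8, 520.4]
tool_rot: [0.001, 0.721, -0.693, -0.0]
contact_force: [0.3, -0.2, -0.2]
grip_width: 0.4
gripper_force: 0.0
t: 14.75
tool_pos: [583.0, -136.7, 520.3]
tool_rot: [0.002, 0.72, -0.694, -0.0]
contact_force: [0.1, 0.6, -0.4]
grip_width: -0.2
gripper_force: 0.0
tcp now [ 583.  -136.7  520.3] target [ 572.9 -132.5  481. ] t 14.75
shift units [-0.187  0.394  1.573] turn units [ 0.001  -0.0006 -0.001 ] q [ 0.1   0.18  0.03  0.   -1.42 -0.06]
F [ 0.1  0.6 -0.4]
tip xw 16.6 z 347.3
```

```bash
python3 -m inch '[[[-0.063,0.13,0.52,0,0,0],[-0.063,0.13,0.52,0,0,0],[-0.063,0.13,0.52,0,0,0],[-0.26,0,0.26,0,0,0],[-0.26,0,0.26,0,0,0],[-0.26,0,0.26,0,0,0],[-0.26,0,0.26,0,0,0],[0,0,0,0,0,0]]]'
python3 lid.py -41 255
```

```text
t: 15.42
tool_pos: [572.4, -103.5, 454.3]
tool_rot: [0.002, 0.721, -0.693, -0.001]
contact_force: [-0.3, 0.8, 0.5]
grip_width: -0.2
gripper_force: 0.0
tcp now [ 572.4 -103.5  454.3] target [570.7 -79.5 428. ] t 15.42
shift units [-0.965  0.022  1.052] turn units [ 0.0011 -0.0005 -0.0001] q [ 0.16  0.18 -0.12  0.   -1.27 -0.12]
F [-0.3  0.8  0.5]
tip xw -16.7 z 281.3
```

```bash
python3 -m inch '[[[-0.24,0,0.26,0,0,0],[-0.24,0,0.26,0,0,0],[-0.24,0,0.26,0,0,0],[-0.24,0,0.26,0,0,0],[0,0,0,0,0,0],[-0.28,0,0.37,0,0,0],[-0.28,0,0.37,0,0,0],[0,0,0,0,0,0]]]'
python3 lid.py -69 218
```

```text
t: 16.08
tool_pos: [570.2, -66.1, 408.4]
tool_rot: [0.002, 0.721, -0.693, -0.001]
contact_force: [-0.4, -0.1, -0.0]
grip_width: -0.1
gripper_force: 0.0
tcp now [570.2 -66.1 408.4] target [569.6 -51.5 391. ] t 16.08
shift units [-0.586 -0.001  0.696] turn units [ 0.0017 -0.0004 -0.0004] q [ 0.23  0.19 -0.21  0.   -1.18 -0.19]
F [-0.4 -0.1 -0. ]
tip xw -54.1 z 235.4
```

Run:
```python
from h import *
p,_,_=snap('side'); q,_,_=snap('scene')
a=cv2.resize(p[90:240,150:350],(400,300)); b=cv2.resize(q[100:250,120:320],(400,300)); cv2.imwrite('pics/l.png',np.hstack([a,b])[:,:,::-1])
```

```text
(no output)
```

View pics/l.png

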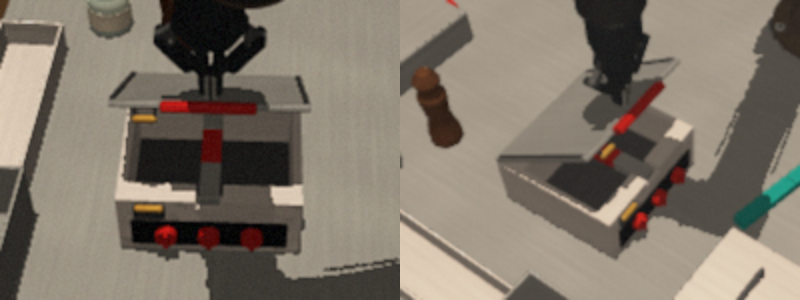

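The lid (red grip at side crop 210,105) is following the fingers down, and the bar stays seated below it. Continuing.

```bash
python3 -m inch '[[[-0.2,0,0.24,0,0,0],[-0.2,0,0.24,0,0,0],[-0.2,0,0.24,0,0,0],[-0.21,0,0.42,0,0,0],[-0.21,0,0.42,0,0,0],[-0.21,0,0.42,0,0,0],[-0.21,0,0.42,0,0,0],[0,0,0,0,0,0]]]'
python3 -m inch '[[[-0.1,0,0.34,0,0,0],[-0.1,0,0.34,0,0,0],[-0.1,0,0.34,0,0,0],[-0.1,0,0.34,0,0,0],[-0.04,0,0.2,0,0,0],[-0.04,0,0.2,0,0,0],[-0.04,0,0.2,0,0,0],[0,0,0,0,0,0]]]'
python3 lid.py -106 107
```

```text
t: 16.85
tool_pos: [568.4, -30.4, 347.7]
tool_rot: [0.003, 0.721, -0.693, -0.002]
contact_force: [-1.0, 0.4, 0.0]
grip_width: -0.2
gripper_force: 0.0
t: 17.52
tool_pos: [568.4, -18.3, 300.7]
tool_rot: [0.002, 0.721, -0.693, -0.001]
contact_force: [-0.0, 0.1, -0.2]
grip_width: -0.4
gripper_force: 0.0
tcp now [568.4 -18.3 300.7] target [568.1 -14.5 280. ] t 17.52
shift units [-0.155  0.004  0.827] turn units [ 0.0011 -0.0006 -0.0005] q [ 0.31  0.28 -0.36  0.   -0.93 -0.27]
F [-0.   0.1 -0.2]
tip xw -101.8 z 127.7
```

Now pressing through the catch.

```bash
python3 -m inch '[[[-0.03,0,0.14,0,0,0],[-0.03,0,0.14,0,0,0],[-0.03,0,0.14,0,0,0],[-0.03,0,0.14,0,0,0],[0,0,0.14,0,0,0],[0,0,0.14,0,0,0],[0,0,0,0,0,0],[0,0,0,0,0,0]]]'
python3 lid.py -106 106
```

```text
t: 18.18
tool_pos: [568.7, -15.7, 281.2]
tool_rot: [0.001, 0.721, -0.693, 0.0]
contact_force: [-0.0, -3.1, 4.0]
grip_width: 0.1
gripper_force: 2.1
tcp now [568.7 -15.7 281.2] target [568.1 -14.5 279. ] t 18.18
shift units [-0.048  0.023  0.088] turn units [ 0.0004 -0.0007 -0.0004] q [ 0.32  0.3  -0.39  0.   -0.89 -0.28]
F [-0.  -3.1  4. ]
tip xw -104.4 z 108.2
```

```bash
python3 -m inch '[[[0,0,0.06,0,0,0],[0,0,0.06,0,0,0],[0,0,0.06,0,0,0],[0,0,0.06,0,0,0],[0,0,0,0,0,0],[0,0,0,0,0,0],[0,0,0,0,0,0],[0,0,0,0,0,0]]]'
python3 lid.py -106 106
```

```text
t: 18.85
tool_pos: [568.6, -15.6, 280.4]
tool_rot: [0.0, 0.722, -0.692, 0.002]
contact_force: [-18.6, 2.1, 47.6]
grip_width: 0.0
gripper_force: 23.8
tcp now [568.6 -15.6 280.4] target [568.1 -14.5 279. ] t 18.85
shift units [-0.047  0.021  0.058] turn units [-0.0006 -0.0009  0.0002] q [ 0.32  0.3  -0.39  0.   -0.88 -0.28]
F [-18.6   2.1  47.6]
tip xw -104.4 z 107.4
```

Hard stop at z ≈ 107.5, as expected for a shut lid (108), with 48 N on it. Retreating and checking.

```bash
python3 -m inch '[[[0,0,-0.3,0,0,0],[0,0,-0.5,0,0,0],[0,0,-0.8,0,0,0],[0,0,-0.8,0,0,0],[-0.6,0,-0.8,0,0,0],[-0.6,0,-0.8,0,0,0],[-0.6,0,-0.8,0,0,0],[0,0,0,0,0,0]]]'
python3 -m inch '[[[-0.8,0,-0.3,0,0,0],[-0.8,0,-0.3,0,0,0],[-0.8,0,-0.3,0,0,0],[-0.8,0,-0.3,0,0,0],[-0.8,0,0,0,0,0],[-0.8,0,0,0,0,0],[0,0,0,0,0,0],[0,0,0,0,0,0]]]'
python3 - <<'E'
from h import *
p,_,_=snap('side'); q,_,_=snap('scene')
a=cv2.resize(p[90:240,150:350],(400,300)); b=cv2.resize(q[100:250,120:320],(400,300)); cv2.imwrite('pics/m.png',np.hstack([a,b])[:,:,::-1])
W=np.array([572.5-.06,-120.5]);a=.041-np.pi/2
for n in('side','scene'):
    P,_=cloud(n); P=P.reshape(-1,3); d=P[:,:2]-W; x=d@[np.cos(a),np.sin(a)]; y=d@[-np.sin(a),np.cos(a)]
    k=(abs(y)<105)&(x>-115)&(x<100)&(P[:,2]>90)&(P[:,2]<140); c=np.polyfit(x[k],P[k,2],1); print(n,k.sum(),'lid angle',-c[0],'z at front',np.polyval(c,-115))
E
```

```text
t: 19.52
tool_pos: [567.9, 31.7, 398.8]
tool_rot: [-0.002, 0.722, -0.692, 0.002]
contact_force: [1.7, -0.3, 0.7]
grip_width: -0.1
gripper_force: 0.0
t: 20.18
tool_pos: [562.1, 150.6, 423.7]
tool_rot: [0.002, 0.722, -0.692, -0.0]
contact_force: [-0.6, 0.0, -0.8]
grip_width: -0.2
gripper_force: 0.0
side 1631 lid angle -0.0010280066874134306 z at front 106.15589313921075
scene 3337 lid angle 0.0007786269018990025 z at front 108.99555256412431
```

View pics/m.png

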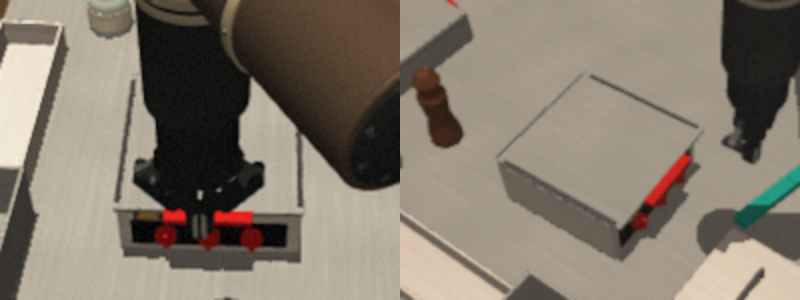

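The lid lies flat and shut (angle about 0), the mill is upright, and the robot is clear of everything.

```bash
python3 -c "
from rig import *
print(finish_job())"
```

```text
the job is handed in; nothing more can be done
None
```

I laid the bar in both notches, let it go and pressed the lid shut (measured angle about 0). I handed the job in after about 20 s with the robot clear; no verdict came back.

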